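Set the closed ring clamp on its stop pin

ROBOT

A 6-joint arm with a two-finger parallel gripper is mounted at the origin on the work surface. World frame = base frame: x ahead of the robot, y to its left, z up, the work surface at z = 0. Lengths are in m, angles in degrees, forces in N, time in s.
With the tool pointing down it reaches from about 0.425 to 0.95 m from the base axis. Payload 14.7 kg.
Tool frame: the origin (TCP) lies at the very end of the fingers, on their centre line; the grasp point (between the pads) lies 19 mm behind it (ctrl.grip_depth is the distance from the TCP to the grasp point, in m); y points along the fingers, x is the direction in which the jaws open and shut, and the axes are right-handed (so a half turn about y gives the same grasp; the last joint's range is limited). The gripper opens to 85 mm and grips with 20 to 120 N. Pads are 22 mm wide; open, the fingers measure 114 mm over their backs; the gripper's body (76 mm by 85 mm) begins 54 mm behind the grasp point. The pads swing forward as they close: fully open they stand 13 mm farther back than shut.
Start: joints at [-67.701, 27.513, 91.461, -0, 61.026, -2.67], TCP at [0.274, -0.589, 0.231] pointing down, gripper open.
Joint ranges: [-157.49, 157.49], [-46.99, 117.5], [13.45, 153.17], [-89.5, 269.5], [5.16, 153.95], [-167.48, 167.48]. Speed limits (degrees/s): [108.29, 108.29, 136.94, 172.46, 172.46, 172.46].

INTERFACE

Orientations are given as a 3x3 rotation matrix whose columns are the frame's x, y, z axes.
In Python, from workcell import ctrl gives the robot as it stands. The module is installed in compiled form; this text tells all that it offers.
- The arm moves only by the shell command python3 -m inch 'ROWS'. ROWS is JSON, a list that holds one entry, the list of rows, each a list of 7 numbers: the opening, from 0 (shut) to 1 (fully open), then the shift along the tool's x, y, z normalised to -1 to 1, where 1 is 25 cm, then the turn, a rotation vector about the tool's x, y, z normalised to -1 to 1, where 1 is 90 degrees. A call has 1 to 10 rows; each row is the pose to reach, as a shift and turn from the pose commanded when the call began, along the tool's axes at that moment; what a row does not reach only later rows make up. A row lasts 1/8 s, in which the tool goes at most 62.5 mm and 10.7 degrees, less where a joint would pass 70% of its speed; a pose out of reach is approached as far as the arm can. A call with a number of a shift or a turn outside -1 to 1 is refused whole. A call with a gripper value outside its range is refused whole. The fingers move at their own pace and stop on an object; the grip force is fixed at half the most. Time passes only in rows, so rows that repeat a pose let the fingers close. It gives the time, the measured TCP pose, the force and the opening at its end, in the units of the state.
- ctrl.get_obs(): the state, without advancing time (a new reading comes with each control period).
- ctrl.camera(name): name is "scene" or "top"; returns a dict with "pixels" (480x640x3 uint8, blue, green, red), "fov_y" (degrees; the focal length in pixels is half the picture's height over the tangent of half this angle, whatever the lens; pixels are square), "cx", "cy" (the principal point, pixels), "D" ([k1, k2, p1, p2, k3] as OpenCV has them; the pictures are not rectified), "camera_from_world" (4x4, takes a point from world to camera coordinates). Camera axes: x right, y down, z forward; pixel columns grow to the right and rows downward; lengths in m; the calibration is good to about 2 mm. A picture is of the moment at which its call begins. There is no depth.
- ctrl.sign_off(): hands the job in, once; it reports no verdict.
The state is a dict: "clock": time; "joints": joint angles; "dq": joint speeds; "effort": joint torques, N m; "position": TCP position; "orientation": TCP orientation; "contact_force": force on the tool from outside, world axes, zero at the start; "wrist_torque": the same for the moment, N m; "width": finger opening in m.
Only numpy, scipy, OpenCV 4.12 (cv2) and the standard library are available. Lean on these libraries where they do the work, as an engineer would, in place of code of your own. Each camera call takes 0.05 s, during which the arm holds its last target. There are 200 camera calls.

TASK

Make the closed ring clamp ready for loading: with the fingertips, push its sprung slide back by the upright thumb tab, away from the jaws, until the stop pin pops up, then let it go so that it springs back and rests half open on the pin, like the other clamp. Push gently, without ramming or gripping the tab; leave the clamp that is already half open, and everything else on the bench, as they are, and finish with the hand clear.

Things in the scene. Friction and masses are not known exactly. Their poses are not given: they have to be found in the camera images.
- clamp_a: The ring clamp that starts closed, fixed to the bench left or right, at any yaw within 0.45 rad. Dark steel base 215 x 90 x 20 mm (x -95 to 120). Origin on the bench; +x points from the jaws to the spring housing, roughly away from the robot: the way the slide is pushed. z up. Fixed wooden jaw x -95 to -71, 44 wide, top at z 50; housing x 97 to 119, 86 wide, top at z 46
- slide_a (a joint): travel (m) of its aluminium slide along the clamp's +x: 0 closed (start), 0.026 on the raised pin (wanted), 0.050 meets a rubber buffer (2 N/mm), 0.056 dead stop. Spring back to 0: 2.4 N at 0, 4.5 N at 0.026, 6.4 N at 0.050. Plate 44 mm wide, top at z 33 mm. An ear on its +y side covers the pin up to travel 0.026; beyond 0.028 the pin pops up, and the slide, let go, runs back onto it
- tab_a (a point): near face of the slide's upright thumb tab, the plate to push on: 50 mm wide in y, 10 thick in x, z 32 to 77 above the bench. This point: mid-width, on the face towards the jaws, z 60; moves with the slide; axes as the clamp's; at travel 0 it is at (20, 0, 60) mm in the clamp's frame. The slide's wooden jaw (44 wide, top at z 51) has its far face 70 mm before the tab; free room between
- pin_a (a joint): height (m) of this clamp's brass stop pin, 8 mm in diameter, sprung upwards: about 0 held down under the ear, 0.010 fully up (top 10 mm above the base, below the slide's top). It pops up by itself once the ear has passed
- pin_a_top (a point): centre of the top of that stop pin, at (-10, 30) mm (x, y) in the clamp's frame
- clamp_b: the other, identical ring clamp, which starts half open with its slide already resting on its raised pin; leave it as it is. Same origin and axes as clamp_a
- slide_b (a joint): travel (m) of the other clamp's slide: about 0.026 at the start, and must stay so
- pin_b (a joint): height (m) of the other clamp's stop pin: 0.010, up
- tab_b (a point): near face of the other clamp's thumb tab, like tab_a
- ring: bystander: plain finger ring lying flat on the bench between the clamps, outer diameter 23, height 7 mm; leave it
- beaker: bystander: glass cup, 60 across, height 65 mm, beyond the clamps; leave it
- jar: bystander: white jar, 70 across, height 100 mm; leave it
- stones: bystander: grey divided stone tray, 85 x 130 x 18 mm; leave it
- graver: bystander: lying hand tool with wooden handle, 140 mm long; leave it
- hammer: bystander: lying hammer, 220 mm long; leave it
- scale: bystander: flat pocket scale, 130 x 80 x 21 mm; leave it
There are look-alikes about, which are no part of the job. What is shaped like the clamp_b but orange is not meant.

How it is judged (in metres and radians):
On the way:
1. the closed clamp's slide is pushed past its stop pin, which pops up (value of joint slide_a above 0.028 m and value of joint pin_a above 0.007 m), for 0.05 s.
At the end, for the whole second after the job is handed in: The slide of the clamp that was closed rests on its raised stop pin (travel 23.5 to 28.5 mm, pin up more than 7 mm, still); the other clamp is still half open on its pin within the same limits; every bystander is within 15 mm of where it was (value of joint slide_a between 0.0235 and 0.0285 m and value of joint each of pin_a, pin_b above 0.007 m and velocity of joint slide_a between -0.01 and 0.01 m/s and value of joint slide_b between 0.0235 and 0.0285 m and distance of each of ring, beaker, jar, stones, graver, hammer, scale from where it was at the start of the episode below 0.015 m); the robot touches nothing.
It fails at once if the clamp is pushed or gripped with more than 30 N (contact force between the fingers and clamp_a above 30 N).
It fails at once if the half-open clamp's slide or pin is shifted (value of joint slide_b below 0.0225 m or value of joint slide_b above 0.0295 m or value of joint pin_b below 0.005 m).
It fails at once if a bystander is lifted, carried or shoved 15 mm or more (distance of any of ring, beaker, jar, stones, graver, hammer, scale from where it was at the start of the episode above 0.015 m).
It also fails if it takes over 32 s, if anything falls off the work surface, if the arm or the gripper's body presses on something with over 40 N, if the wrist force passes 120 N, or if a joint passes its speed limit or range.

## Working session

There is one attempt and no reset: what is moved stays moved. The work goes in short steps, Python scripts to look and compute and a shell command to move; the robot and the scene stay as the last step left them, time stands still between calls to the robot, and variables do not carry over. Pictures are saved under pics/ and viewed, about 8 in all and at most 12, crops included, and the job is handed in when it is done.

```bash
mkdir -p pics; cat > h.py <<'E'
import numpy as np, cv2
from workcell import ctrl
def cam(n):
    c=ctrl.camera(n); f=240/np.tan(np.radians(c["fov_y"]/2))
    K=np.array([[f,0,c["cx"]],[0,f,c["cy"]],[0,0,1]]); return c["pixels"],K,np.array(c["D"]),np.array(c["camera_from_world"])
def ray(px,K,D,T,z):
    p=cv2.undistortPoints(np.array(px,float).reshape(-1,1,2),K,D).reshape(-1,2)
    R,t=T[:3,:3],T[:3,3]; o=-R.T@t; d=np.c_[p,np.ones(len(p))]@R
    return o+d*((z-o[2])/d[:,2])[:,None]
def proj(P,K,D,T):
    return cv2.projectPoints(np.array(P,float).reshape(-1,1,3),cv2.Rodrigues(T[:3,:3])[0],T[:3,3],K,D)[0].reshape(-1,2)
E
python3 - <<'E'
from h import *
for n in("scene","top"):
    p,K,D,T=cam(n); cv2.imwrite(f"pics/{n}0.png",p); np.savez(f"{n}0.npz",p=p,K=K,D=D,T=T); print(n,K[0,0],(-T[:3,:3].T@T[:3,3]).round(3))
o=ctrl.get_obs(); print(o)
E
```

```text
scene 474.9626643119592 [ 1.117 -0.667  0.617]
top 486.9740722946809 [ 0.372 -0.039  1.147]
{'clock': 0.1, 'joints': array([-6.77012189e+01,  2.75472671e+01,  9.14924293e+01, -1.55594143e-03,
        6.10273737e+01, -2.67139460e+00]), 'dq': array([-0.1293946 , -0.01206988, -0.09176582, -0.10410349,  0.03448756,
        0.01171268]), 'effort': array([ 7.61568863e-04, -9.52256370e+01, -4.31040967e+01, -6.84684983e-05,
        5.13294872e-03, -1.07326218e-05]), 'position': array([ 0.2742386 , -0.58887133,  0.2307103 ]), 'orientation': array([[ 4.22158107e-01, -4.66146994e-04,  9.06522099e-01],
       [-9.06521463e-01,  1.07403951e-03,  4.22158363e-01],
       [-1.17042840e-03, -9.99999315e-01,  3.08422320e-05]]), 'contact_force': array([0.44581989, 0.57563558, 0.49524128]), 'wrist_torque': array([-0.01637412,  0.04843729,  0.02578614]), 'width': 0.08573426959111077}
```

View pics/scene0.png

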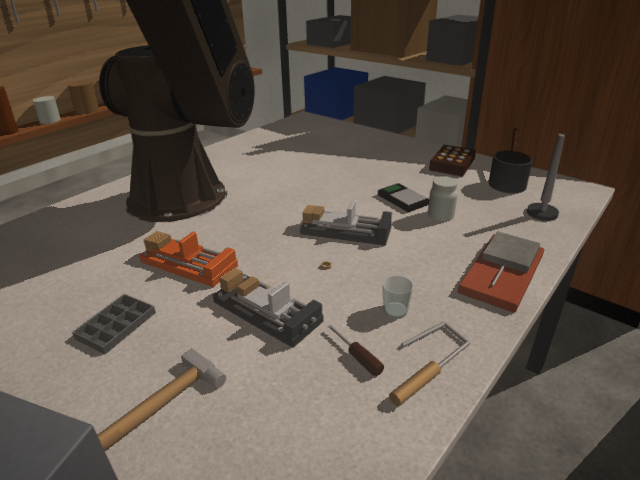

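View pics/top0.png

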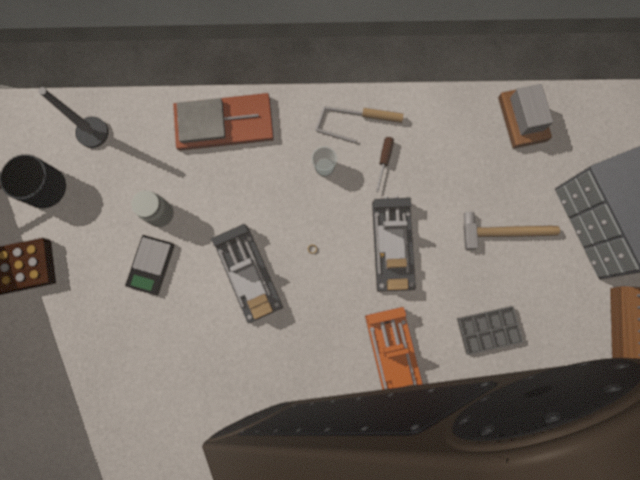

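The top view has three candidates: the left grey clamp (248,273), the right grey clamp (394,245) and an orange look-alike (395,348), which is excluded. The left clamp's jaws look closed and the right's look open; a close crop will confirm.

```bash
python3 - <<'E'
from h import *
p=np.load("top0.npz")["p"]
a=cv2.resize(p[215:335,195:295],None,fx=4,fy=4,interpolation=2)
b=cv2.resize(p[190:310,345:445],None,fx=4,fy=4,interpolation=2)
cv2.imwrite("pics/crop1.png",cv2.convertScaleAbs(np.hstack([a,b]),alpha=1.5))
E
```

```text
(no output)
```

View pics/crop1.png

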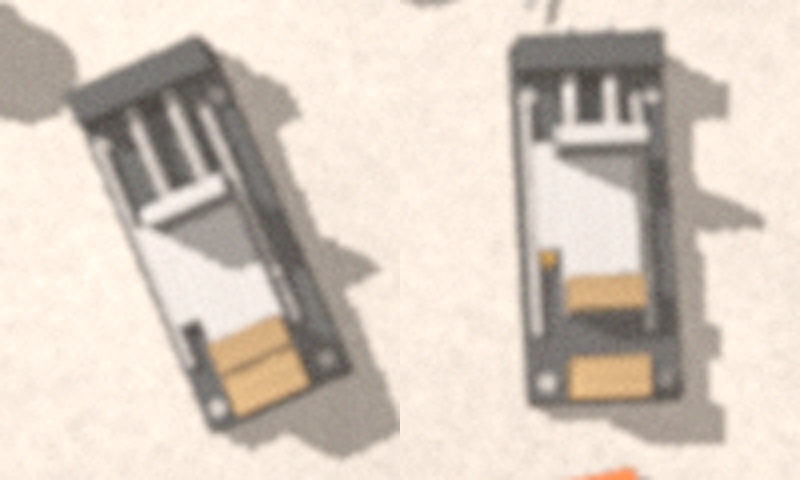

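The left clamp (jaws touching, no brass pin showing) is clamp_a. The right one has a jaw gap and a visible brass pin, so it is clamp_b. Next I fit clamp_a's pose from the corners.

```bash
python3 - <<'E'
from h import *
from scipy.optimize import least_squares
d=np.load("top0.npz");K,D,T=d["K"],d["D"],d["T"]
M=np.array([[119,43,46],[119,-43,46],[97,43,46],[97,-43,46],[-95,45,20],[-95,-45,20],[20,25,77],[20,-25,77]])/1000
c=np.array([[68,97],[203,37],[84,124],[217,70],[213,432],[350,370],[147,226],[226,190]])
px=np.array([195,215])+(c+.5)/4-.5
def W(v,M): 
    s,k=np.sin(v[2]),np.cos(v[2]); return M@np.array([[k,-s,0],[s,k,0],[0,0,1]]).T+[v[0],v[1],0]
r=least_squares(lambda v:(proj(W(v,M),K,D,T)-px).ravel(),[.35,.1,.3],loss="soft_l1")
print(r.x,np.degrees(r.x[2])); print((proj(W(r.x,M),K,D,T)-px).round(1).tolist())
v=r.x
print("tab",W(v,np.array([[.02,0,.06],[-.05,0,.05]])))
# clamp b and others rough
print(ray([[313,249],[150,208],[324,162]],K,D,T,.03).round(3), ray([[394,245]],K,D,T,.02))
s=np.load("scene0.npz");im=s["p"].copy()
for q in proj(W(v,M),s["K"],s["D"],s["T"]): cv2.circle(im,tuple(int(round(8*z)) for z in q),16,(0,0,255),-1,shift=3)
cv2.imwrite("pics/s1.png",cv2.resize(im[170:270,270:430],None,fx=5,fy=5))
E
```

```text
[0.48946492 0.145429   0.40680855] 23.308412922974064
[[-0.6, -1.5], [-0.1, -1.3], [-1.1, 0.3], [0.0, -1.1], [-0.6, 0.9], [1.2, 0.5], [0.2, 0.5], [1.3, 0.4]]
tab [[0.50783269 0.15334261 0.06      ]
 [0.44354551 0.12564498 0.05      ]]
[[ 0.554 -0.003  0.03 ]
 [ 0.657  0.383  0.03 ]
 [ 0.765 -0.031  0.03 ]] [[ 0.56348509 -0.19259655  0.02      ]]
```

View pics/s1.png

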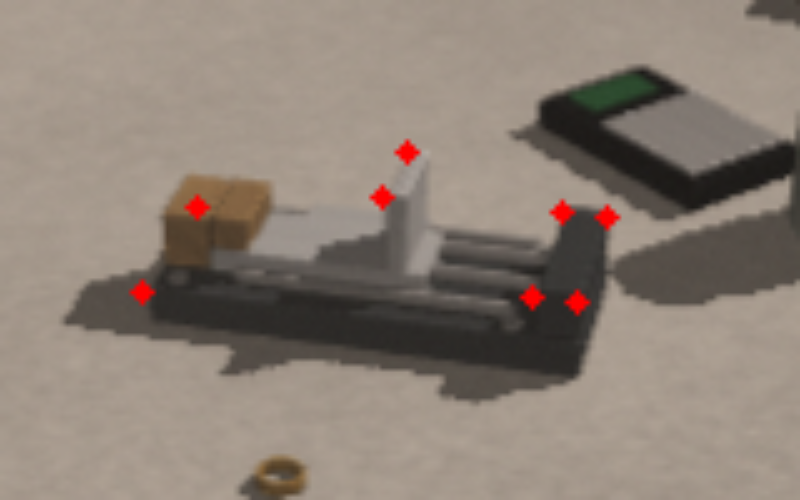

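The projected points sit a few pixels left of the real corners in the scene view, so I'm fitting both views jointly.

```bash
python3 - <<'E'
from h import *
from scipy.optimize import least_squares
d=np.load("top0.npz");s=np.load("scene0.npz")
C=[d[k] for k in "KDT"];S=[s[k] for k in "KDT"]
M=np.array([[119,43,46],[119,-43,46],[97,43,46],[97,-43,46],[-95,45,20],[-95,-45,20],[20,25,77],[20,-25,77]])/1000
c=np.array([[68,97],[203,37],[84,124],[217,70],[213,432],[350,370],[147,226],[226,190]])
px=np.array([195,215])+(c+.5)/4-.5
M2=np.array([[119,43,46],[97,43,46],[119,-43,46],[20,-25,77],[20,25,77],[30,25,77],[120,-45,0],[-95,-45,20],[-95,22,50]])/1000
c2=np.array([[607,212],[570,210],[590,300],[388,198],[411,155],[428,155],[578,375],[152,293],[188,177]])
px2=np.array([270,170])+(c2+.5)/5-.5
def W(v,M): 
    q,k=np.sin(v[2]),np.cos(v[2]); return M@np.array([[k,-q,0],[q,k,0],[0,0,1]]).T+[v[0],v[1],0]
f1=lambda v:proj(W(v,M),*C)-px
f2=lambda v:proj(W(v,M2),*S)-px2
for n,f in(("top",lambda v:f1(v).ravel()),("scene",lambda v:f2(v).ravel()),("both",lambda v:np.r_[f1(v).ravel(),f2(v).ravel()])):
    v=least_squares(f,[.49,.145,.4],loss="soft_l1").x; print(n,v,"tab",W(v,np.array([[.02,0,.06]])))
print(f1(v).round(1).tolist(),f2(v).round(1).tolist())
E
```

```text
top [0.48946492 0.145429   0.40680856] tab [[0.50783269 0.15334261 0.06      ]]
scene [0.49188584 0.14689848 0.42940488] tab [[0.51007011 0.15522508 0.06      ]]
both [0.49069104 0.14628064 0.41135632] tab [[0.50902263 0.1542777  0.06      ]]
[[-1.2, -1.9], [-0.7, -1.8], [-1.6, -0.1], [-0.5, -1.6], [-0.8, 0.4], [0.9, -0.2], [-0.2, 0.0], [0.8, -0.1]] [[0.5, 0.5], [-0.8, -0.2], [-1.9, 0.0], [-0.7, 0.1], [-0.5, -0.6], [0.0, -0.2], [-0.2, 2.1], [-1.0, -0.3], [-0.4, -0.2]]
```

```bash
python3 -m inch '[[[0,-0.385,0,0.97,0,0.017,0],[0,-0.385,0,0.97,0,0.017,0],[0,-0.385,0,0.97,0,0.017,0],[0,-0.385,0,0.97,0,0.017,0],[0,-0.385,0,0.97,0,0.017,0],[0,-0.385,0,0.97,0,0.017,0]]]'
python3 -m inch '[[[0,-0.856,0,0.53,0,0,0],[0,-0.856,0,0.53,0,0,0],[0,-0.856,0,0.53,0,0,0],[0,-0.856,0,0.53,0,0,0],[0,-0.856,0,0.53,0,0,0],[0,-0.856,0,0.53,0,0,0]]]'
python3 -m inch '[[[0,-0.95,0,0.43,0,0,0],[0,-0.95,0,0.43,0,0,0],[0,-0.95,0,0.43,0,0,0],[0,-0.95,0,0.43,0,0,0],[0,-0.95,0,0.43,0,0,0],[0,-0.95,0,0.43,0,0,0]]]'
cat > rel.py <<'E'
from h import *
o=ctrl.get_obs();R=o["orientation"];p=o["position"]
k,q=np.cos(.411),np.sin(.411);A=np.array([[k,-q,0],[q,k,0],[0,0,1]])
print("t",o["clock"],"pos",p.round(4),"in clamp mm",(1e3*A.T@(p-[.4907,.1463,0])).round(1),"zyaw",np.degrees(np.arctan2(R[1,2],R[0,2])).round(2),"w",o["width"],"F clamp",(A.T@o["contact_force"]).round(1))
print("to (-12,0,150) rows:",(R.T@(np.array([.4907,.1463,.15])+A@[-.012,0,0]-p)/.25).round(3))
E
python3 rel.py
```

```text
clock: 0.85
position: [0.4539, -0.3991, 0.2311]
orientation: [[0.399, -0.0, 0.917], [-0.917, 0.0, 0.399], [-0.0, -1.0, -0.0]]
contact_force: [-1.4, -1.5, 0.9]
width: -0.0003
clock: 1.6
position: [0.4899, -0.1517, 0.2314]
orientation: [[0.398, 0.0, 0.918], [-0.918, -0.0, 0.398], [0.0, -1.0, -0.0]]
contact_force: [0.2, -0.3, 0.4]
width: 0.0
clock: 2.35
position: [0.4947, 0.109, 0.2311]
orientation: [[0.397, -0.0, 0.918], [-0.918, -0.0, 0.397], [0.0, -1.0, -0.0]]
contact_force: [-0.6, 0.1, -0.1]
width: -0.0002
t 2.35 pos [0.4947 0.109  0.2311] in clamp mm [-11.3 -35.8 231.1] zyaw 23.42 w -0.00024004502418079258 F clamp [-0.5  0.3 -0.1]
to (-12,0,150) rows: [-0.143  0.324 -0.003]
```

```bash
python3 -m inch '[[[0,-0.143,0.1,-0.003,0,0,0],[0,-0.143,0.41,-0.003,0,0,0],[0,-0.143,0.41,-0.003,0,0,0],[0,-0.143,0.41,-0.003,0,0,0]]]'
python3 rel.py; python3 - <<'E'
from h import *
p,K,D,T=cam("scene"); a=cv2.resize(p[110:270,270:430],None,fx=3.5,fy=3.5,interpolation=2)
cv2.imwrite("pics/s2.png",a)
E
```

```text
clock: 2.85
position: [0.4795, 0.141, 0.1287]
orientation: [[0.396, -0.002, 0.918], [-0.918, -0.001, 0.396], [-0.0, -1.0, -0.002]]
contact_force: [-0.4, -0.1, 1.3]
width: 0.0001
t 2.85 pos [0.4795 0.141  0.1287] in clamp mm [-12.4  -0.3 128.7] zyaw 23.32 w 0.0001432710415831465 F clamp [-0.4  0.1  1.3]
to (-12,0,150) rows: [-0.001 -0.085  0.001]
```

View pics/s2.png

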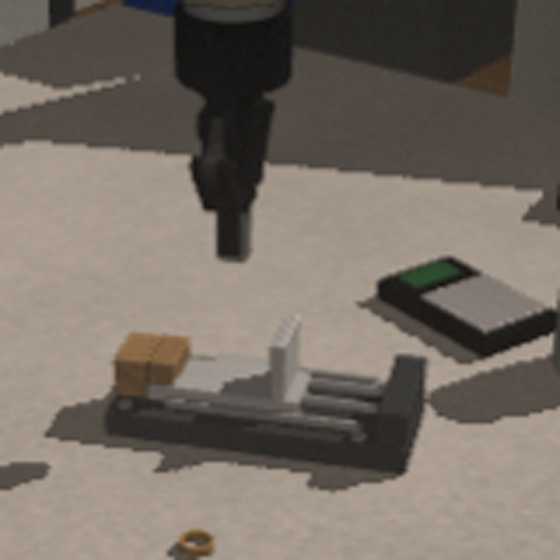

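The closed fingertips (232,260) hang between the slide jaw (170,360) and the tab (285,360), in line with both. Descending to about z 46 mm.

```bash
python3 -m inch '[[[0,0,0.12,0,0,0,0],[0,0,0.22,0,0,0,0],[0,0,0.28,0,0,0,0],[0,0,0.31,0,0,0,0],[0,0,0.33,0,0,0,0],[0,0,0.33,0,0,0,0]]]'
python3 rel.py; python3 - <<'E'
from h import *
p,K,D,T=cam("scene"); a=cv2.resize(p[110:270,270:430],None,fx=3.5,fy=3.5,interpolation=2)
cv2.imwrite("pics/s3.png",a)
E
```

```text
clock: 3.65
position: [0.4795, 0.1426, 0.0466]
orientation: [[0.398, 0.0, 0.917], [-0.917, 0.0, 0.398], [0.0, -1.0, 0.0]]
contact_force: [0.1, -0.2, -1.3]
width: 0.0003
t 3.65 pos [0.4795 0.1426 0.0466] in clamp mm [-11.7   1.1  46.6] zyaw 23.44 w 0.0002972354658902891 F clamp [-0.  -0.2 -1.3]
to (-12,0,150) rows: [ 0.004 -0.414 -0.001]
```

View pics/s3.png

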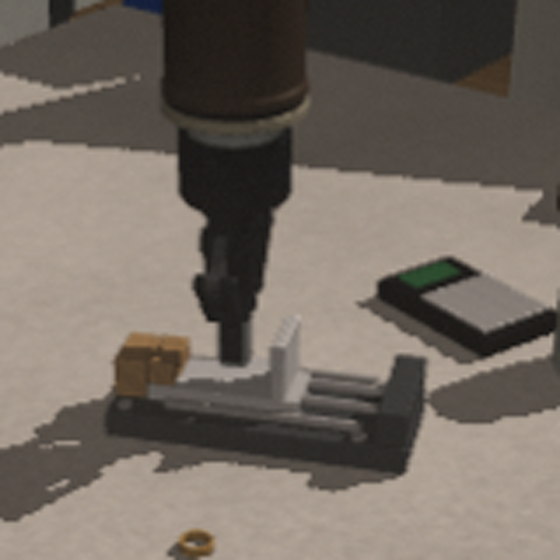

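The fingers are between jaw and tab, just above the plate. Moving up slowly to contact first.

```bash
python3 -m inch '[[[0,0,0,0.015,0,0,0],[0,0,0,0.03,0,0,0],[0,0,0,0.045,0,0,0],[0,0,0,0.055,0,0,0],[0,0,0,0.065,0,0,0],[0,0,0,0.075,0,0,0],[0,0,0,0.085,0,0,0],[0,0,0,0.095,0,0,0],[0,0,0,0.105,0,0,0],[0,0,0,0.105,0,0,0]]]'
python3 rel.py
```

```text
clock: 4.95
position: [0.5034, 0.1531, 0.0462]
orientation: [[0.398, -0.0, 0.917], [-0.917, 0.0, 0.398], [-0.0, -1.0, -0.0]]
contact_force: [-2.3, -1.2, 0.7]
width: -0.0001
t 4.95 pos [0.5034 0.1531 0.0462] in clamp mm [14.4  1.2 46.2] zyaw 23.44 w -0.00012619345967838434 F clamp [-2.6 -0.2  0.7]
to (-12,0,150) rows: [ 0.005 -0.415 -0.106]
```

Contact at 2.6 N, about the spring's preload. Continuing by about 30 mm.

```bash
python3 -m inch '[[[0,0,0,0.012,0,0,0],[0,0,0,0.024,0,0,0],[0,0,0,0.036,0,0,0],[0,0,0,0.048,0,0,0],[0,0,0,0.06,0,0,0],[0,0,0,0.072,0,0,0],[0,0,0,0.084,0,0,0],[0,0,0,0.096,0,0,0],[0,0,0,0.108,0,0,0],[0,0,0,0.12,0,0,0]]]'
python3 rel.py; python3 - <<'E'
from h import *
p,K,D,T=cam("scene"); a=cv2.resize(p[170:270,270:430],None,fx=3.5,fy=3.5,interpolation=2)
p,K,D,T=cam("top"); b=cv2.resize(p[215:335,195:295],None,fx=3.5,fy=3.5,interpolation=2)
b=b[:350]; cv2.imwrite("pics/s4.png",np.hstack([a[:,:440],b]))
E
```

```text
clock: 6.2
position: [0.5306, 0.1651, 0.0462]
orientation: [[0.398, -0.001, 0.917], [-0.917, -0.0, 0.398], [-0.0, -1.0, -0.001]]
contact_force: [-7.1, 0.5, 2.3]
width: -0.0001
t 6.2 pos [0.5306 0.1651 0.0462] in clamp mm [44.1  1.3 46.2] zyaw 23.44 w -0.00010212100651905326 F clamp [-6.3  3.3  2.3]
to (-12,0,150) rows: [ 0.006 -0.415 -0.225]
```

View pics/s4.png

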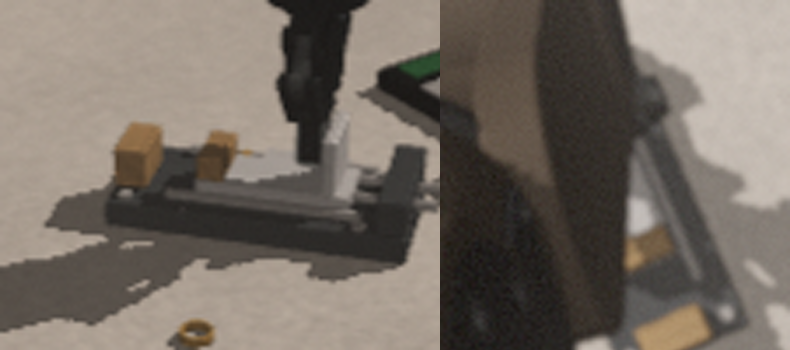

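The slide is well back, there is a wide jaw gap, and the brass pin shows behind the slide jaw at (243,152). Backing off smoothly.

```bash
python3 -m inch '[[[0,0,0,-0.012,0,0,0],[0,0,0,-0.024,0,0,0],[0,0,0,-0.036,0,0,0],[0,0,0,-0.048,0,0,0],[0,0,0,-0.065,0,0,0],[0,0,0,-0.08,0,0,0],[0,0,0,-0.095,0,0,0],[0,0,0,-0.11,0,0,0],[0,0,0,-0.11,0,0,0]]]'
python3 rel.py; python3 - <<'E'
from h import *
p,K,D,T=cam("scene"); a=cv2.resize(p[170:270,270:430],None,fx=4.5,fy=4.5,interpolation=2)
cv2.imwrite("pics/s5.png",a)
E
```

```text
clock: 7.42
position: [0.5054, 0.1539, 0.0463]
orientation: [[0.398, -0.0, 0.917], [-0.917, -0.0, 0.398], [-0.0, -1.0, -0.0]]
contact_force: [0.5, -0.1, -0.4]
width: -0.0003
t 7.425 pos [0.5054 0.1539 0.0463] in clamp mm [16.5  1.1 46.3] zyaw 23.44 w -0.0002898719232683565 F clamp [ 0.4 -0.3 -0.4]
to (-12,0,150) rows: [ 0.005 -0.415 -0.114]
```

View pics/s5.png

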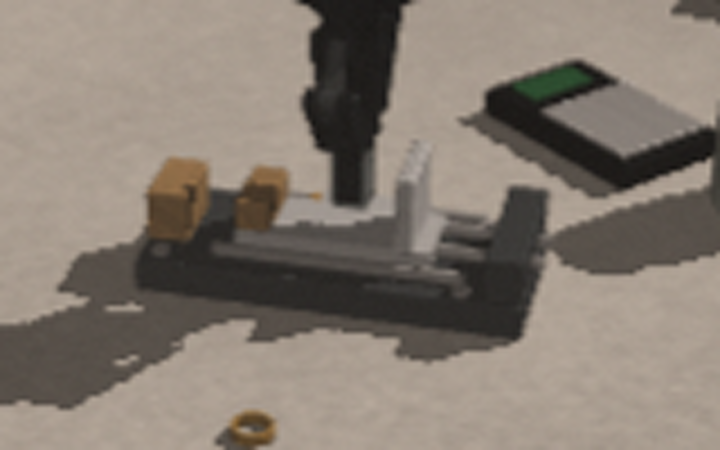

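The slide is held half open, with a gap between tab (400,200) and finger (370,195), and no force. The pin is visible at (315,195). Next I lift straight up and move away sideways.

```bash
python3 -m inch '[[[0,0,-0.1,0,0,0,0],[0,0,-0.3,0,0,0,0],[0,0,-0.5,0,0,0,0],[0,0,-0.75,0,0,0,0],[0,0,-0.75,0,0,0,0],[0,0,-0.75,0,0,0,0]]]'
python3 -m inch '[[[0,0.95,0,0,0,0,0],[0,0.95,0,0,0,0,0],[0,0.95,0,0,0,0,0],[0,0.95,0,0,0,0,0],[0,0.95,0,0,0,0,0],[0,0.95,0,0,0,0,0]]]'
python3 -m inch '[[[0,0.95,0,-0.2,0,0,0],[0,0.95,0,-0.2,0,0,0],[0,0.95,0,-0.2,0,0,0],[0,0.95,0,-0.2,0,0,0],[0,0.95,0,-0.2,0,0,0],[0,0.95,0,-0.2,0,0,0],[0,0.95,0,-0.2,0,0,0]]]'
python3 - <<'E'
from h import *
p,K,D,T=cam("top")
a=cv2.resize(p[215:335,195:295],None,fx=4,fy=4,interpolation=2)
b=cv2.resize(p[190:310,345:445],None,fx=4,fy=4,interpolation=2)
cv2.imwrite("pics/f1.png",cv2.convertScaleAbs(np.hstack([a,b]),alpha=1.5))
p,K,D,T=cam("scene");cv2.imwrite("pics/f2.png",p)
E
```

```text
clock: 8.22
position: [0.5056, 0.154, 0.2337]
orientation: [[0.398, 0.0, 0.917], [-0.917, 0.0, 0.398], [0.0, -1.0, 0.0]]
contact_force: [0.3, -0.4, -0.5]
width: 0.0002
clock: 8.98
position: [0.5992, -0.0637, 0.2321]
orientation: [[0.397, -0.003, 0.918], [-0.918, 0.001, 0.397], [-0.002, -1.0, -0.002]]
contact_force: [-0.6, 0.8, -0.2]
width: -0.0
clock: 9.85
position: [0.6487, -0.2997, 0.2337]
orientation: [[0.399, -0.001, 0.917], [-0.917, 0.001, 0.399], [-0.001, -1.0, -0.0]]
contact_force: [-0.0, -1.1, -0.7]
width: -0.0001
```

View pics/f1.png

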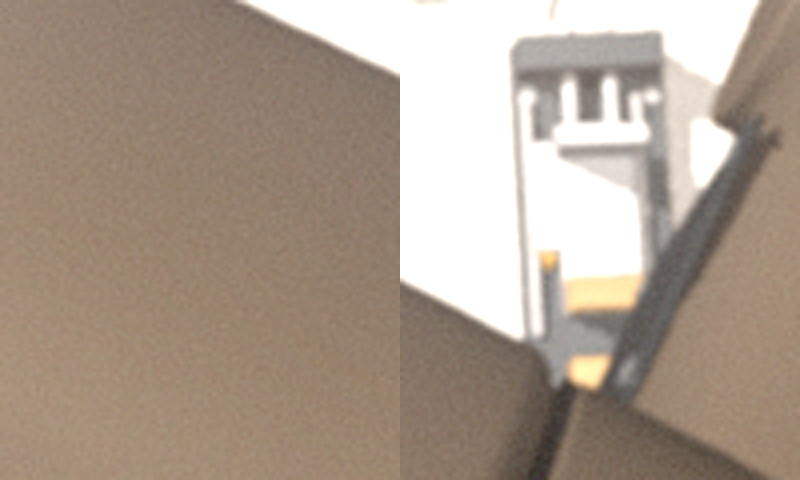

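View pics/f2.png

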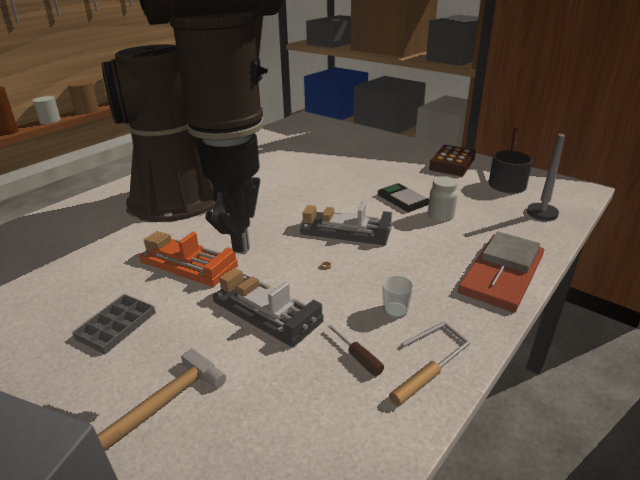

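```bash
python3 -c "
from workcell import ctrl
o=ctrl.get_obs();print(o['clock'],o['contact_force'],abs(o['dq']).max());print(ctrl.sign_off())"
```

```text
9.95 [ 0.69060869 -0.22122057 -0.34047025] 0.3796901930497956
the job is handed in; nothing more can be done
None
```

The closed clamp (the left grey one) is now half open, resting on its raised pin, and I handed the job in at about 10 s. With shut fingers I pushed its thumb tab back by roughly 35 mm. Wrist readings at the stops between moves peaked at about 7.5 N. I then backed off slowly so it sprang onto the pin, and moved the hand away.

**Last checks:**
- **Closed clamp:** it stayed half open after the hand let go, with the brass pin visible in the scene view.
- **Other clamp:** it looks unchanged, and so do the bystanders.
- **Hand:** it is clear at z 0.23 m, and the force reading is near zero.

**What I could not check:** in the final top view the arm hid the clamp I had opened. Its final state is judged from the scene camera only, and I did not measure its travel in millimetres. My fit of the clamp's pose differed by about 3 mm between the two cameras.

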